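Hold the bleed coupler pressed on the tilted air nipple

ROBOT

A 6-joint arm with a two-finger parallel gripper is mounted at the origin on the work surface. World frame = base frame: x ahead of the robot, y to its left, z up, the work surface at z = 0. Lengths are in m, angles in rad, forces in N, time in s.
With the tool pointing down it reaches from about 0.3 to 0.775 m from the base axis. Payload 14.6 kg.
Tool frame: the origin (TCP) lies at the very end of the fingers, on their centre line; the grasp point (between the pads) lies 19 mm behind it; z points along the fingers, y is the line along which they close (so a half turn about z gives the same grasp; the last joint's range is limited). The gripper opens to 94 mm and grips with 3 to 60 N. Pads are 16 mm wide; open, the fingers measure 119 mm over their backs; the gripper's body (75 mm by 177 mm) begins 78 mm behind the grasp point.
Start: joints at [-1.23, 0.3, 1.521, -0, 1.321, -0.067], TCP at [0.218, -0.505, 0.205] pointing down, gripper open.
Joint ranges: [-3.03, 3.03], [-0.79, 2.21], [0.23, 2.52], [-1.04, 4.18], [0, 3.07], [-2.55, 2.55]. Speed limits (rad/s): [2.22, 2.22, 2.57, 3.14, 3.14, 3.14].

INTERFACE

Orientations are given as [roll, pitch, yaw] about the fixed x, y, z axes, in that order (R = Rz(yaw) Ry(pitch) Rx(roll)).
In Python, from station import ctrl gives the robot as it stands.
- The arm moves only by the tool carry_out, never from a script. Its argument "motion" is text: rows parted by semicolons, each of 7 numbers parted by spaces: the shift along the world's x, y, z in m, then the turn, a rotation vector about the world's x, y, z in degrees, then the closure in counts, from 0 (fully open) to 255 (shut). In form: dx dy dz wx wy wz hand; .... A call has 1 to 20 rows; each row shifts and turns the commanded pose from where the row before left it; what a row does not reach is not made up. A row lasts 1/12 s, in which the tool goes at most 41.7 mm and 7.16 degrees, less where a joint would pass 70% of its speed; a pose out of reach is approached as far as the arm can. A call is refused whole if a number of a shift passes 0.0417 or a number of a turn 7.16, either way. A call with a gripper value outside its range is refused whole. The fingers move at their own pace and stop on an object; "grip_force" is the grip in N (left out, the last holds). Time passes only in rows, so rows that do not move let the fingers close. It gives the time, the measured TCP pose, the force, the opening and the grip force at its end, in the units of the state.
- ctrl.get_obs(): the state, without advancing time (a new reading comes with each control period).
- ctrl.camera(name): name is "side" or "top" or "wrist"; returns a dict with "pixels" (480x640x3 uint8, red, green, blue), "range_z" (480x640 float32, m along the optical axis (not along the pixel's ray), 0 where there is no reading), "K" (3x3 intrinsics, pixels), "dist" ([k1, k2, p1, p2, k3] as OpenCV has them; the pictures are not rectified), "position" and "attitude" of the camera in the world. Camera axes: x right, y up, looking along -z (the intrinsics and any distortion apply to the point x, -y, -z); pixel columns grow to the right and rows downward; lengths in m; the calibration is good to about 2 mm. A picture is of the moment at which its call begins.
- ctrl.hand_in(): hands the job in; it is judged then, once.
The state is a dict: "time_s": time; "qpos": joint angles; "joint_vel": joint speeds; "tau": joint torques, N m; "ee_pos": TCP position; "eef_rot": TCP orientation; "force": force on the tool from outside, world axes, zero at the start; "moment": the same for the moment, N m; "grip_width": finger opening in m; "grip_force": force on a finger pad.
Only numpy, scipy, OpenCV 4.12 (cv2) and the standard library are available. Lean on these libraries where they do the work, as an engineer would, in place of code of your own. Each camera call takes 0.05 s, during which the arm holds its last target. There are 200 camera calls.

TASK

Empty the portable air unit: pick up the stepped steel bleed coupler that stands on the counter, press it squarely onto the unit's tilted nipple until it snaps, and push on along the nipple until the brass spring sleeve at the nipple's foot is fully down. Finish while still gripping the coupler and holding it pressed down against the spring, and leave the other things on the counter where they are.

Things in the scene. Friction and masses are not known exactly. Their poses are not given: they have to be found in the camera images.
- coupler: bleed coupler, loose, 150 to 310 g, round, bare steel, standing mouth down: barrel 40 mm across, 50 mm high, with dark rings; above it the neck to grip, brass-ringed, 28 mm across, 50 to 90 mm up (fingertips may rest on the shoulder). Origin: centre of the mouth (lower end); z along the axis towards the neck. Mouth 20 mm across with a 5 mm lip; bore 27 mm wide, 46 mm deep
- nipple: steel nipple fixed on the air unit, leaning 25 degrees. Origin: on its axis at its foot (62 mm above the counter); z outwards along the axis. 18 mm across to 36 mm from the foot, then narrowing to an 8 mm tip at 48 mm. Four spring balls stick out 3.5 mm at 27 mm: the coupler's lip is pushed past them (5 to 10 N) and snaps in when its mouth is 18 mm or less from the foot. Greased
- sleeve (a joint): travel of the brass spring sleeve (37 mm across) round the nipple's foot, in m: 0 is up (top face 20 mm from the foot), 0.010 fully down (10 mm from the foot). The coupler's mouth bears on it and pushes it down; the spring gives 3 N at the start, 9.5 N fully down, and lifts the coupler back to about 0.002 if let go
- unit: portable air unit, fixed: dark base plate 170 x 120 mm, 10 mm thick, with an aluminium block and the nipple at one end (35 mm to the unit's -x of the centre) and a grey tank lying along its y at the other, 96 mm high, gauge up to 122 mm. Origin: centre of the plate's underside; the nipple leans to the unit's own -x
- tape: a roll of white sealing tape lying flat, 56 mm across, 18 mm high; a bystander, origin under its centre
- cap: a small solid steel blanking plug, 36 mm wide foot and 22 mm knob, 32 mm high: not the coupler; a bystander, origin under its centre
- wrench: a steel wrench, 160 mm long, lying down; a bystander, origin under its centre
- sanitizer: a clear pump bottle of hand sanitizer, 62 mm across, 188 mm high; a bystander, origin under its centre
- spraycup: a white open plastic cup, 84 mm across, 100 mm high; a bystander, origin under its centre
- coating: a white bottle with a black cap, 68 mm across, 170 mm high; a bystander, origin under its centre
Mind the look-alikes: they are no part of the job. What is meant by the coupler is not pink or red, and is the smaller of those in its own colour.

How it is judged:
On the way, in this order (a step that is already met when the one before it is completed fails the run):
1. the coupler is gripped and lifted off the counter (height (world z) of coupler above 0.03 m and contact force between the fingers and coupler above 1 N), for 0.1 s.
2. the coupler has snapped squarely onto the nipple (angle between the z axis of coupler and the z axis of nipple, either way round below 0.1 rad and x of coupler in the frame of nipple between -0.004 and 0.004 m and y of coupler in the frame of nipple between -0.004 and 0.004 m and z of coupler in the frame of nipple below 0.0185 m), for 0.1 s.
At the end, for the whole second after the job is handed in: The coupler is snapped on the nipple, within 0.10 rad of its axis and 4 mm of its centre, and the fingers grip it (over 2 N) and hold the spring sleeve at least 7 mm down of its 10 mm, bearing on it with over 4 N, all at rest (angle between the z axis of coupler and the z axis of nipple, either way round below 0.1 rad and x of coupler in the frame of nipple between -0.004 and 0.004 m and y of coupler in the frame of nipple between -0.004 and 0.004 m and value of joint sleeve above 0.007 m and contact force between coupler and sleeve above 4 N and contact force between the fingers and coupler above 2 N and linear speed of coupler below 0.02 m/s); the arm keeps its last pose, push and grip.
It fails at once if one of the other things on the counter is shoved more than 40 mm (distance of any of tape, cap, wrench, sanitizer, spraycup, coating from where it was at the start of the episode above 0.04 m).
It also fails if it takes over 43 s, if anything falls off the work surface, if the arm or the gripper's body presses on something with over 40 N, if the wrist force passes 120 N, or if a joint passes its speed limit or range.

## Working session

There is one attempt and no reset: what is moved stays moved. The work goes in short steps, Python scripts to look and compute and a tool call to move; the robot and the scene stay as the last step left them, time stands still between calls to the robot, and variables do not carry over. Pictures are saved under pics/ and viewed, at most 10 in all, crops included, and the job is handed in when it is done.

Besides the shell and the picture viewer there is one more tool, called after "Emit:" as name(argument=value, ...) on one line, values as JSON. carry_out: Moves the arm, as the interface text tells. Its arguments: {"type":"object","properties":{"motion":{"type":"string"},"grip_force":{"type":"number"}},"required":["motion"]}

```bash
ls; mkdir -p pics; cat > h.py <<'E'
import numpy as np, cv2
from station import ctrl
def rot(a):
    a=np.array(a,float)
    if a.shape==(3,3): return a
    if a.size==4: print('quat',a)
    r,p,y=a
    c,s=np.cos,np.sin
    Rx=np.array([[1,0,0],[0,c(r),-s(r)],[0,s(r),c(r)]]);Ry=np.array([[c(p),0,s(p)],[0,1,0],[-s(p),0,c(p)]]);Rz=np.array([[c(y),-s(y),0],[s(y),c(y),0],[0,0,1]])
    return Rz@Ry@Rx
def rays(c,uv):
    u=cv2.undistortPoints(np.array(uv,float).reshape(-1,1,2),c['K'],np.array(c['dist'],float))[:,0]
    d=np.c_[u[:,0],-u[:,1],-np.ones(len(u))]
    return d@rot(c['attitude']).T
def pts(c,uv):
    uv=np.array(uv,int).reshape(-1,2); z=c['range_z'][uv[:,1],uv[:,0]]
    return np.array(c['position'])+rays(c,uv)*z[:,None]
def plane(c,uv,h):
    d=rays(c,uv);p=np.array(c['position']);return p+d*((h-p[2])/d[:,2])[:,None]
def save(c,n,crop=None,s=1):
    im=c['pixels'][:,:,::-1]
    if crop: x0,y0,x1,y1=crop; im=im[y0:y1,x0:x1]
    cv2.imwrite('pics/'+n,cv2.resize(im,None,fx=s,fy=s,interpolation=cv2.INTER_CUBIC))
E
python3 - <<'E'
from h import *
import pickle
print(ctrl.get_obs())
for n in('top','side'):
    c=ctrl.camera(n);save(c,n+'0.png');pickle.dump(c,open(n+'.pkl','wb'));print(n,c['position'],c['attitude'],c['K'],c['dist'])
E
```

```text
pics
{'time_s': 0.0, 'qpos': array([-1.22959185e+00,  3.00450439e-01,  1.52158634e+00, -1.64024396e-05,
        1.32068607e+00, -6.65753928e-02]), 'joint_vel': array([-1.39987307e-04, -8.36998643e-04, -9.43856192e-05,  1.57519500e-03,
        8.33471195e-04, -1.10148117e-03]), 'tau': array([-9.79356191e-04, -5.31814027e+01, -3.52740026e+01,  7.07681291e-02,
        2.44451640e-02, -1.17370096e-04]), 'ee_pos': array([ 0.21803277, -0.50465241,  0.20489544]), 'eef_rot': array([-3.14046391e+00, -5.93351531e-05,  4.07783904e-01]), 'force': array([-0.42438034, -0.22950125,  0.28767323]), 'moment': array([ 0.02059454, -0.02963255,  0.01385697]), 'grip_force': 0.0, 'grip_width': 0.0937058828494334}
top [0.44456423 0.00629567 1.44916217] [ 0.11365679 -0.0022679  -1.58442629] [[540.22898892   0.         319.73782265]
 [  0.         540.22898892 241.86745401]
 [  0.           0.           1.        ]] [-0.13583568  0.          0.          0.          0.        ]
side [0.52415959 0.74026884 0.72788577] [ 0.82653217 -0.00797667 -3.04011083] [[457.93481009   0.         314.36586379]
 [  0.         457.93481009 233.47326192]
 [  0.           0.           1.        ]] [-0.03158565  0.          0.          0.          0.        ]
```

View pics/top0.png

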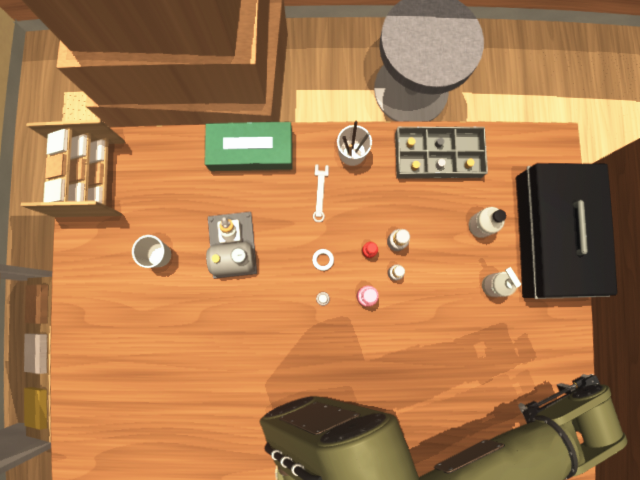

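View pics/side0.png

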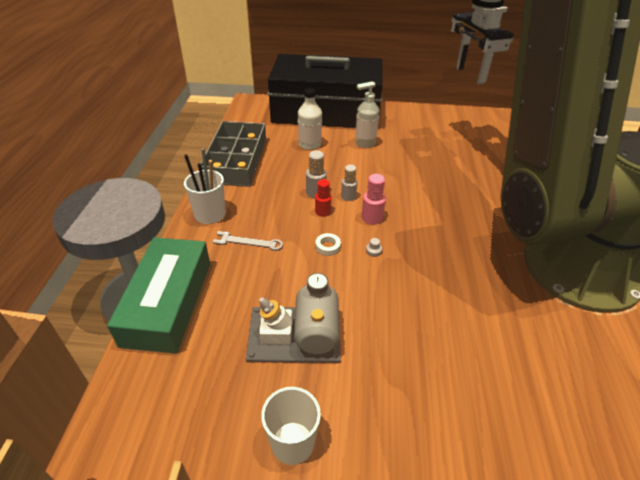

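The top view has two grey steel candidates, at (400,239) (large) and (397,272) (small), plus a red one (371,250), a pink one (369,296) and the cap (323,298). The coupler should be the smaller steel one at top (397,272), side (349,183). The unit is at top (231,245), with its nipple at about (227,228). I'll confirm in an enlarged crop and measure.

```bash
python3 - <<'E'
from h import *
import pickle
t=pickle.load(open('top.pkl','rb'));s=pickle.load(open('side.pkl','rb'))
a=cv2.resize(t['pixels'][225:310,350:420,::-1],(420,510),interpolation=3)
b=cv2.resize(s['pixels'][140:230,290:400,::-1],(380,311),interpolation=3)
o=np.zeros((510,800,3),np.uint8);o[:,:420]=a;o[:311,420:]=b;cv2.imwrite('pics/cand.png',o)
a=cv2.resize(t['pixels'][205:285,200:265,::-1],(400,492),interpolation=3)
b=cv2.resize(s['pixels'][270:365,240:345,::-1],(400,362),interpolation=3)
o=np.zeros((492,800,3),np.uint8);o[:,:400]=a;o[:362,400:]=b;cv2.imwrite('pics/unit.png',o)
np.set_printoptions(precision=3,suppress=True)
def cloud(c):
    v,u=np.mgrid[0:480,0:640];uv=np.c_[u.ravel(),v.ravel()];return pts(c,uv).reshape(480,640,3)
for n,c in(('t',t),('s',s)):
    P=cloud(c);np.save(n+'P.npy',P)
P=np.load('tP.npy')
for nm,(x0,y0,x1,y1) in dict(small=(385,260,410,284),big=(386,226,414,254),red=(360,240,380,260)).items():
    q=P[y0:y1,x0:x1].reshape(-1,3);print(nm,q[:,2].max());z=q[:,2].max()
    k=q[q[:,2]>z-.012];print(len(k),k.min(0),k.max(0),k.mean(0))
    k=q[(q[:,2]>.02)];print(len(k),k.min(0),k.max(0))
q=np.load('sP.npy')[165:203,338:360].reshape(-1,3)
for a,b in((.01,.045),(.055,.085),(.08,.1)):
    k=q[(q[:,2]>a)&(q[:,2]<b)];print(len(k),k.min(0),k.max(0))
# unit plate
q=P[205:285,200:265].reshape(-1,3);k=q[(q[:,2]>.004)&(q[:,2]<.016)];print('plate',len(k),cv2.minAreaRect(k[:,:2].astype(np.float32)))
k=q[q[:,2]>.004];print('all',cv2.minAreaRect(k[:,:2].astype(np.float32)))
E
```

```text
small 1.4491621739834812
2 [0.445 0.006 1.449] [0.445 0.006 1.449] [0.445 0.006 1.449]
210 [ 0.445 -0.215  0.02 ] [0.544 0.006 1.449]
big 1.4491621739834812
4 [0.445 0.006 1.449] [0.445 0.006 1.449] [0.445 0.006 1.449]
374 [ 0.445 -0.23   0.022] [0.634 0.006 1.449]
red 1.4491621739834812
1 [0.445 0.006 1.449] [0.445 0.006 1.449] [0.445 0.006 1.449]
196 [ 0.445 -0.148  0.02 ] [0.603 0.006 1.449]
170 [ 0.506 -0.198  0.01 ] [ 0.546 -0.173  0.045]
110 [ 0.512 -0.197  0.055] [ 0.54  -0.179  0.084]
93 [ 0.512 -0.209  0.08 ] [ 0.539 -0.181  0.093]
plate 1086 ((0.6065349578857422, 0.23840895295143127), (0.17552804946899414, 0.2159719467163086), 89.93595123291016)
all ((0.5907896161079407, 0.1634555459022522), (0.36074647307395935, 0.23277972638607025), 79.89715576171875)
```

View pics/cand.png

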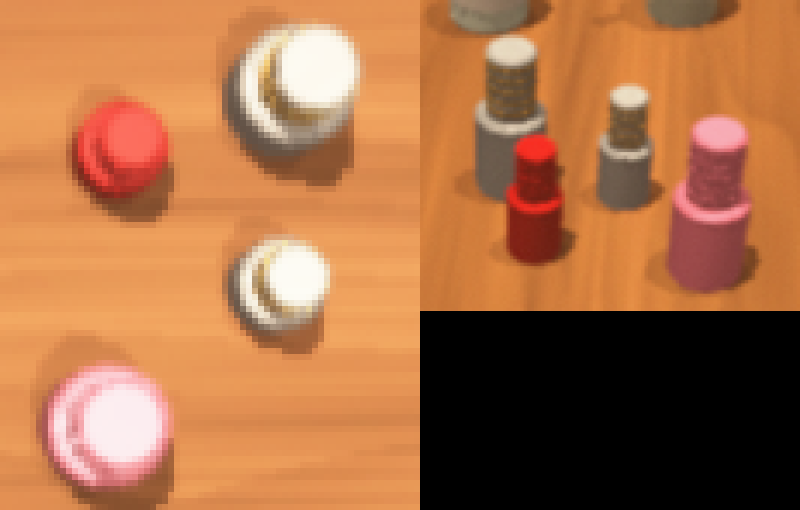

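View pics/unit.png

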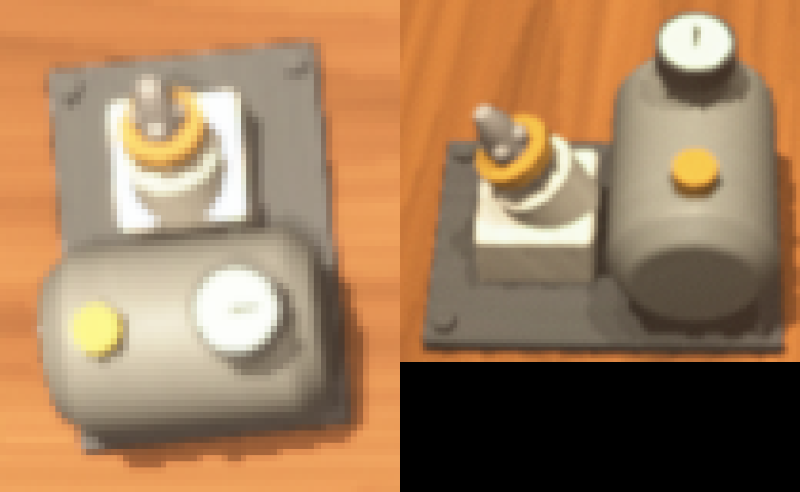

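The crops confirm the smaller grey/brass coupler at top (397,272), side (349,183). The larger steel one and the red and pink ones aren't the target. In the unit crop, the nipple leans towards world +x (up in the top image). Plate corners in top are about (208,217), (252,212), (257,274) and (214,278).

```bash
python3 - <<'E'
from h import *
import pickle
np.set_printoptions(precision=4,suppress=True)
t=pickle.load(open('top.pkl','rb'));s=pickle.load(open('side.pkl','rb'))
c=plane(t,[(207.8,216.7),(251.7,211.8),(256.9,274.1),(213.8,278.2)],.01);print(c, c.mean(0))
L=[c[1]-c[2],c[0]-c[3],c[0]-c[1],c[3]-c[2]]
for l in L: print(np.linalg.norm(l),np.degrees(np.arctan2(l[1],l[0])))
# yellow sleeve 
for n,cam,(x0,y0,x1,y1) in(('t',t,(215,212,240,236)),('s',s,(255,290,292,325))):
    hsv=cv2.cvtColor(cam['pixels'],cv2.COLOR_RGB2HSV)[y0:y1,x0:x1]
    m=(hsv[...,0]>13)&(hsv[...,0]<28)&(hsv[...,1]>140)
    v,u=np.nonzero(m);print(n,len(u),(u.min()+x0,u.max()+x0,v.min()+y0,v.max()+y0))
    q=np.load(n+'P.npy')[v+y0,u+x0];q=q[(q[:,2]<.12)&(q[:,2]>.055)];print(len(q),q.mean(0),q.min(0),q.max(0))
    print('centre',q[:,:2].min(0)/2+q[:,:2].max(0)/2)
# tip
print('tip t',plane(t,[(200+148/6.15,205+82/6.15)],.105),'s',plane(s,[(240+482/3.81,270+112/3.81)],.105))
# other objs: obstacles
P=np.load('tP.npy')
for nm,(x0,y0,x1,y1) in dict(small=(385,260,410,284),big=(386,226,414,254),red=(360,240,380,260),pink=(355,284,382,310)).items():
    q=P[y0:y1,x0:x1].reshape(-1,3);q=q[q[:,2]<.3];z=np.sort(q[:,2])[-10];k=q[q[:,2]>z-.008];print(nm,z,(k.min(0)+k.max(0))/2,np.ptp(k,0))
E
```

```text
[[0.6815 0.3033 0.01  ]
 [0.6931 0.1837 0.01  ]
 [0.5245 0.1696 0.01  ]
 [0.5147 0.2855 0.01  ]] [0.6035 0.2355 0.01  ]
0.16921259674540015 4.75735223416774
0.16771208850822647 6.0918192338161905
0.12019695299103683 95.52598854917083
0.11628035353513368 94.79008332430152
t 38 (np.int64(221), np.int64(232), np.int64(224), np.int64(231))
38 [0.6379 0.2367 0.0839] [0.631  0.2252 0.0767] [0.6502 0.2542 0.089 ]
centre [0.6406 0.2397]
s 255 (np.int64(256), np.int64(291), np.int64(290), np.int64(319))
181 [0.6458 0.2511 0.0819] [0.6316 0.2268 0.0725] [0.6675 0.2639 0.0897]
centre [0.6495 0.2453]
tip t [[0.661  0.2421 0.105 ]] s [[0.4804 0.2254 0.105 ]]
small 0.09350953808429274 [ 0.5243 -0.1982  0.0907] [0.0277 0.0258 0.0098]
big 0.12183331802492892 [ 0.6086 -0.2043  0.1195] [0.0351 0.0356 0.0112]
red 0.09399842903042854 [ 0.5848 -0.1298  0.0931] [0.0264 0.028  0.014 ]
pink 0.12402647761173746 [ 0.4633 -0.1194  0.1209] [0.0344 0.0368 0.0097]
```

Coupler at about (0.525,-0.197). Nipple foot at about (0.638,0.239,0.062), leaning towards world yaw ~5.3°. I'll move above the coupler and look with the wrist camera.

Emit:
carry_out(motion="0.0205 0.0205 0 0 0 -1.56 90;0.0205 0.0205 0 0 0 -1.56 90;0.0205 0.0205 0 0 0 -1.56 90;0.0205 0.0205 0 0 0 -1.56 90;0.0205 0.0205 0 0 0 -1.56 90;0.0205 0.0205 0 0 0 -1.56 90;0.0205 0.0205 0 0 0 -1.56 90;0.0205 0.0205 0 0 0 -1.56 90;0.0205 0.0205 0 0 0 -1.56 90;0.0205 0.0205 0 0 0 -1.56 90;0.0205 0.0205 0 0 0 -1.56 90;0.0205 0.0205 0 0 0 -1.56 90;0.0205 0.0205 0 0 0 -1.56 90;0.0205 0.0205 0 0 0 -1.56 90;0.020 0.0205 0 0 0 -1.56 90;0 0 0 0 0 0 90;0 0 0 0 0 0 90", grip_force=50)

```text
time_s: 1.52
ee_pos: [0.5255, -0.1964, 0.2048]
eef_rot: [-3.141, 0.001, 0.002]
force: [-0.1, -0.1, -0.7]
grip_width: 0.0607
grip_force: 0.0
```

```bash
python3 - <<'E'
from h import *
np.set_printoptions(precision=4,suppress=True)
o=ctrl.get_obs();print(o['time_s'],o['ee_pos'],o['eef_rot'],o['grip_width'],o['qpos'],o['force'])
c=ctrl.camera('wrist');save(c,'w1.png');print(c['position'],c['attitude'])
v,u=np.mgrid[0:480,0:640];P=pts(c,np.c_[u.ravel(),v.ravel()])
d=np.hypot(P[:,0]-.525,P[:,1]+.197)
for a,b in((.083,.096),(.046,.054),(.055,.083)):
    k=P[(d<.035)&(P[:,2]>a)&(P[:,2]<b)]
    if len(k):print(a,len(k),k.min(0),k.max(0),(k.min(0)+k.max(0))/2)
E
```

```text
1.5167 [ 0.5255 -0.1964  0.2048] [-3.1412  0.001   0.0016] 0.0607150471184786 [-0.4229  0.3256  1.4889 -0.      1.3282  1.1462] [-0.1354 -0.1255 -0.698 ]
[ 0.593  -0.196   0.3838] [-0.2389  0.0006 -1.5689]
0.083 831 [ 0.5104 -0.2108  0.0831] [ 0.5386 -0.1837  0.0926] [ 0.5245 -0.1972  0.0879]
0.046 417 [ 0.5132 -0.2165  0.0461] [ 0.5438 -0.1782  0.0528] [ 0.5285 -0.1974  0.0495]
0.055 147 [ 0.5261 -0.2108  0.0553] [ 0.5386 -0.1832  0.0828] [ 0.5323 -0.197   0.069 ]
```

View pics/w1.png

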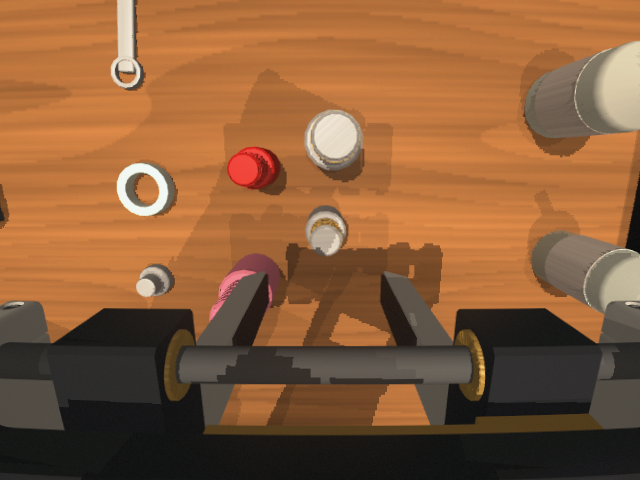

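The wrist view shows the small coupler (325,232) in line with the fingers, the red (253,168), big (333,140) and pink (245,290) ones clear. Measured centre (0.5245,-0.197). I'll descend, grip and lift.

Emit:
carry_out(motion="-0.001 -0.0006 -0.022 0 0 0 90;0 0 -0.022 0 0 0 90;0 0 -0.022 0 0 0 90;0 0 -0.022 0 0 0 90;0 0 -0.022 0 0 0 90;0 0 -0.022 0 0 0 90;0 0 -0.019 0 0 0 90;0 0 0 0 0 0 90;0 0 0 0 0 0 255;0 0 0 0 0 0 255;0 0 0 0 0 0 255;0 0 0 0 0 0 255;0 0 0 0 0 0 255;0 0 0 0 0 0 255", grip_force=50)

```text
time_s: 2.73
ee_pos: [0.5244, -0.1981, 0.0551]
eef_rot: [3.141, -0.001, -0.001]
force: [0.4, -0.0, 3.4]
grip_width: 0.0272
grip_force: 50.0
```

Emit:
carry_out(motion="0 0 0.01 0 0 0 255;0 0 0.02 0 0 0 255;0 0 0.03 0 0 0 255;0 0 0.035 0 0 0 255;0 0 0.035 0 0 0 255;0 0 0.035 0 0 0 255;0 0 0.035 0 0 0 255;0 0 0 0 0 0 255")

```text
time_s: 3.4
ee_pos: [0.5256, -0.1985, 0.2623]
eef_rot: [3.137, -0.01, -0.0]
force: [0.1, -0.4, -1.1]
grip_width: 0.0269
grip_force: 50.0
```

Emit:
carry_out(motion="0.0085 0.0221 0 0 2.5 0 255;0.0085 0.0221 0 0 2.5 0 255;0.0085 0.0221 0 0 2.5 0 255;0.0085 0.0221 0 0 2.5 0 255;0.0085 0.0221 0 0 2.5 0 255;0.0085 0.0221 0 0 2.5 0 255;0.0085 0.0221 0 0 2.5 0 255;0.0085 0.0221 0 0 2.5 0 255;0.0085 0.0221 0 0 2.5 0 255;0.0085 0.0221 0 0 2.5 0 255;0.0085 0.0221 0 0 0 0.53 255;0.0085 0.0221 0 0 0 0.53 255;0.0085 0.0221 0 0 0 0.53 255;0.0085 0.0221 0 0 0 0.53 255;0.0085 0.0221 0 0 0 0.53 255;0.0085 0.0221 0 0 0 0.53 255;0.0085 0.0221 0 0 0 0.53 255;0.0085 0.0221 0 0 0 0.53 255;0.0085 0.0221 0 0 0 0.53 255;0.0085 0.0221 0 0 0 0.53 255")

```text
time_s: 5.07
ee_pos: [0.6701, 0.238, 0.2431]
eef_rot: [-3.139, 0.426, 0.092]
force: [-0.1, -0.0, -1.1]
grip_width: 0.027
grip_force: 50.0
```

Emit:
carry_out(motion="0 0 0 0 0 0 255;0 0 0 0 0 0 255;0 0 0 0 0 0 255")

```text
time_s: 5.32
ee_pos: [0.6706, 0.2366, 0.2481]
eef_rot: [-3.138, 0.419, 0.092]
force: [-0.6, 0.7, -3.1]
grip_width: 0.0273
grip_force: 50.0
```

```bash
python3 - <<'E'
from h import *
import pickle
np.set_printoptions(precision=4,suppress=True)
o=ctrl.get_obs();print(o['time_s'],o['ee_pos'],o['eef_rot'],o['grip_width'],o['qpos'],o['force']);print(rot(o['eef_rot']))
o=np.zeros((530,800,3),np.uint8)
for i,n in enumerate(('wrist','side')):
    c=ctrl.camera(n);pickle.dump(c,open(n+'2.pkl','wb'));print(c['position'],c['attitude'])
    if n=='wrist': im=cv2.resize(c['pixels'][...,::-1],(480,360)); o[:360,:480]=im
    else: im=cv2.resize(c['pixels'][170:370,210:370,::-1],(320,400));o[:400,480:]=im
cv2.imwrite('pics/pre.png',o)
E
```

```text
5.3167 [0.6706 0.2366 0.2481] [-3.1377  0.4188  0.0916] 0.027294859092343596 [0.2602 1.0795 0.2346 0.0919 2.2384 1.7821] [-0.6384  0.7409 -3.0826]
[[ 0.9097  0.0899 -0.4053]
 [ 0.0836 -0.9959 -0.0334]
 [-0.4067 -0.0035 -0.9136]]
[0.8045 0.2486 0.384 ] [-0.6568  0.0038 -1.4805]
[0.5242 0.7403 0.7279] [ 0.8265 -0.008  -3.0401]
```

View pics/pre.png

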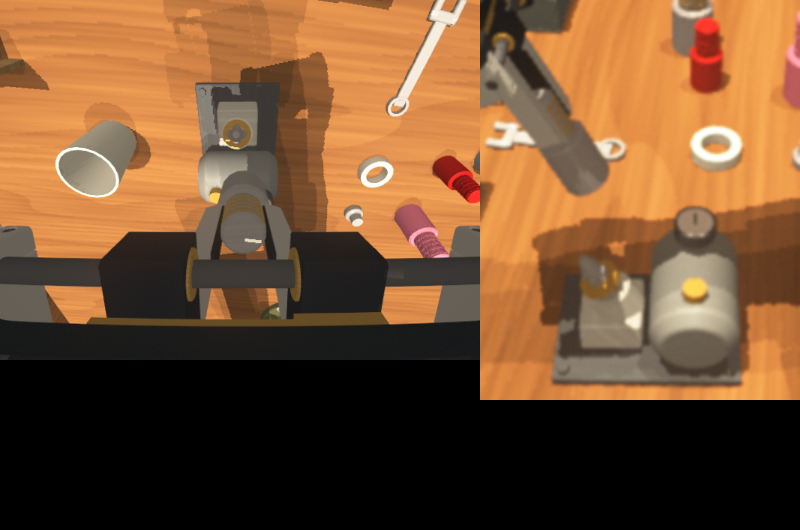

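The wrist view shows the nipple with its brass sleeve (scaled 236,133) on the unit, and the coupler held straight in line with the fingers. The arm is at its reach limit (joint 3 ≈ 0.23), so I'll descend and try outward.

Emit:
carry_out(motion="0 0 -0.02 0 0 0 255;0 0 -0.02 0 0 0 255;0 0.002 -0.01 0 0 0 255;0.005 0.002 0 0 0 0 255;0.005 0.002 0 0 0 0 255;0.005 0 0 0 0 0 255;0.005 0 0 0 0 0 255;0 0 0 0 0 0 255;0 0 0 0 0 0 255")

```text
time_s: 6.17
ee_pos: [0.686, 0.2411, 0.1956]
eef_rot: [-3.137, 0.418, 0.091]
force: [0.8, 0.5, -2.6]
grip_width: 0.0272
grip_force: 50.0
```

```bash
cat > m.py <<'E'
from h import *
np.set_printoptions(precision=4,suppress=True)
o=ctrl.get_obs();R=rot(o['eef_rot']);print(o['time_s'],o['ee_pos'],o['eef_rot'],o['grip_width'],o['qpos'],o['force']);print('n_tool',-R[:,2])
foot=np.array([.638,.2387,.062]);n=np.array([.4208,.039,.9063])
v,u=np.mgrid[0:480,0:640];uv=np.c_[u.ravel(),v.ravel()]
for cn in('wrist','side','top'):
    c=ctrl.camera(cn);np.savez(cn+'3.npz',**{k:c[k] for k in c});P=pts(c,uv)
    rgb=c['pixels'].reshape(-1,3)
    # nipple: in axis frame
    d=P-foot;s=d@n;r=np.linalg.norm(d-s[:,None]*n,axis=1)
    br=cv2.cvtColor(c['pixels'],cv2.COLOR_RGB2HSV).reshape(-1,3)
    k=(r<.026)&(s>.012)&(s<.028)&(br[:,0]>10)&(br[:,0]<30)&(br[:,1]>110)
    q=P[k]; 
    if len(q): print(cn,'sleeve',len(q),q.min(0)/2+q.max(0)/2,q.mean(0),np.ptp(q,axis=0))
    q=P[(r<.015)&(s>.03)&(s<.052)]
    if len(q)>5: print('tip',len(q),q.mean(0),q[np.argmax(q@n)],(q@n).max()-foot@n)
    # coupler barrel
    e=P-o['ee_pos'];t=e@R[:,2];e2=e@R[:,:2];k=(np.hypot(*e2.T)<.03)&(t>.005)&(t<.06)
    if k.sum()>20:print('barrel',k.sum(),'x',e2[k,0].min(),e2[k,0].max(),'y',e2[k,1].min(),e2[k,1].max(),'t',t[k].max())
    
E
python3 m.py
```

```text
6.1667 [0.686  0.2411 0.1956] [-3.1371  0.418   0.0914] 0.027180972963095774 [0.2605 1.1431 0.2346 0.0885 2.1741 1.7759] [ 0.7918  0.5197 -2.5751]
n_tool [0.4046 0.0325 0.9139]
wrist sleeve 569 [0.6517 0.2439 0.0774] [0.6552 0.2455 0.0769] [0.0289 0.0352 0.0149]
tip 326 [0.6607 0.2448 0.0951] [0.6649 0.2448 0.105 ] 0.050483195694177196
barrel 1654 x 0.00564440613969628 0.023191283277002327 y -0.019780377784465977 0.019044606469919075 t 0.05359272829047786
side sleeve 194 [0.6495 0.2445 0.0791] [0.6456 0.2511 0.0817] [0.0362 0.0385 0.0213]
tip 116 [0.6549 0.2486 0.0991] [0.6599 0.2492 0.1087] 0.051934453629173594
barrel 555 x -0.01755028608973558 0.02051000494573747 y -0.022298357370947722 0.014740832907812508 t 0.05296896615934248
```

```bash
cat > fit.py <<'E'
from h import *
from scipy.optimize import least_squares
np.set_printoptions(precision=4,suppress=True)
def basis(n):
    x=np.array([1,0,0])-n*n[0];x/=np.linalg.norm(x);return x,np.cross(n,x)
def fit(P,o,n,rf,lo,hi,guess=(0,0),tol=.006):
    x,y=basis(n);g=np.array(guess,float)
    for it in range(6):
        d=P-o;s=d@n;e=np.c_[d@x,d@y]
        res=np.hypot(*(e-g).T)-rf(s);k=(s>lo)&(s<hi)&(abs(res)<(tol if it<3 else .0025))
        if k.sum()<15:return None
        g=least_squares(lambda q:np.hypot(*(e[k]-q).T)-rf(s[k]),g,loss='soft_l1',f_scale=.0005).x
    return o+g[0]*x+g[1]*y,k.sum(),abs(res[k]).mean(),g
foot=np.array([.638,.2387,.062]);n=np.array([.4208,.039,.9063])
def report(ee,R,names):
  v,u=np.mgrid[0:480,0:640];uv=np.c_[u.ravel(),v.ravel()]
  for cn in names:
    c=np.load(cn+'3.npz');P=pts(c,uv);P=P[c['range_z'].ravel()>0]
    print(cn)
    print(' nipple ',fit(P,foot,n,lambda s:np.where(s<.036,.009,.009-.005*(s-.036)/.012),.032,.0475))
    print(' sleeve ',fit(P,foot,n,lambda s:.0185+0*s,.013,.0195))
    print(' barrel ',fit(P,ee,-R[:,2],lambda s:.020+0*s,-.048,-.008))
E
python3 - <<'E'
from fit import *
o=ctrl.get_obs();report(o['ee_pos'],rot(o['eef_rot']),('wrist','side'))
E
```

```text
wrist
 nipple  (array([0.6406, 0.243 , 0.0606]), np.int64(216), np.float64(0.00035426536532626873), array([0.0028, 0.0044]))
 sleeve  (array([0.6401, 0.2428, 0.0609]), np.int64(28), np.float64(0.00017287279811377325), array([0.0023, 0.0042]))
 barrel  (array([0.6881, 0.2416, 0.1948]), np.int64(886), np.float64(0.0002551752523748961), array([0.0025, 0.0003]))
side
 nipple  (array([0.6404, 0.2444, 0.0606]), np.int64(90), np.float64(0.0008786552625395342), array([0.0027, 0.0058]))
 sleeve  (array([0.6415, 0.2432, 0.0602]), np.int64(37), np.float64(0.0006061355207812038), array([0.0039, 0.0046]))
 barrel  (array([0.6895, 0.242 , 0.1942]), np.int64(455), np.float64(0.0006168767920416852), array([0.004 , 0.0006]))
```

Emit:
carry_out(motion="0 0.003 -0.01 -0.2 0.5 0 255;0 0.003 -0.01 -0.2 0.5 0 255;0 0 -0.01 0 0 0 255;0 0 0 0 0 0 255;0 0 0 0 0 0 255;0 0 0 0 0 0 255")

```text
time_s: 6.82
ee_pos: [0.685, 0.2473, 0.1649]
eef_rot: [3.14, 0.437, 0.089]
force: [-0.1, 0.3, -1.4]
grip_width: 0.0272
grip_force: 50.0
```

```bash
python3 m.py; python3 - <<'E'
from fit import *
o=ctrl.get_obs();report(o['ee_pos'],rot(o['eef_rot']),('wrist','side'))
c=np.load('wrist3.npz');s=np.load('side3.npz')
a=cv2.resize(c['pixels'][130:370,220:420,::-1],(450,540),interpolation=3);b=cv2.resize(s['pixels'][220:370,230:330,::-1],(340,510),interpolation=3)
im=np.zeros((540,790,3),np.uint8);im[:,:450]=a;im[:510,450:]=b;cv2.imwrite('pics/p3.png',im)
E
```

```text
6.8167 [0.685  0.2473 0.1649] [3.14   0.437  0.0895] 0.027217978530696692 [0.2687 1.1666 0.264  0.0879 2.1404 1.7809] [-0.1207  0.324  -1.3972]
n_tool [0.4214 0.0394 0.906 ]
wrist sleeve 301 [0.6594 0.2441 0.0732] [0.6612 0.2448 0.074 ] [0.0125 0.0332 0.0104]
barrel 1682 x 0.005516170100846211 0.023115015811621318 y -0.019826436917074534 0.01902296272945791 t 0.05412709609026505
side sleeve 193 [0.6495 0.2446 0.0797] [0.6458 0.251  0.0816] [0.0358 0.0379 0.0197]
tip 89 [0.6531 0.2492 0.0973] [0.6566 0.2493 0.1066] 0.04862977830706594
barrel 529 x -0.01738815164881049 0.019169348642546425 y -0.0225914653530437 0.015312301662867869 t 0.05440026835342641
wrist
 nipple  None
 sleeve  (array([0.64  , 0.2431, 0.0609]), np.int64(50), np.float64(0.00016408023589683802), array([0.0022, 0.0044]))
 barrel  (array([0.6871, 0.2478, 0.1641]), np.int64(893), np.float64(0.00025603399875447227), array([0.0024, 0.0007]))
side
 nipple  (array([0.6409, 0.2448, 0.0604]), np.int64(85), np.float64(0.0009395972234958336), array([0.0032, 0.0061]))
 sleeve  (array([0.6415, 0.243 , 0.0602]), np.int64(42), np.float64(0.0005676838504443552), array([0.0038, 0.0044]))
 barrel  (array([0.6885, 0.2481, 0.1635]), np.int64(428), np.float64(0.0006512326707705216), array([0.0038, 0.001 ]))
```

View pics/p3.png

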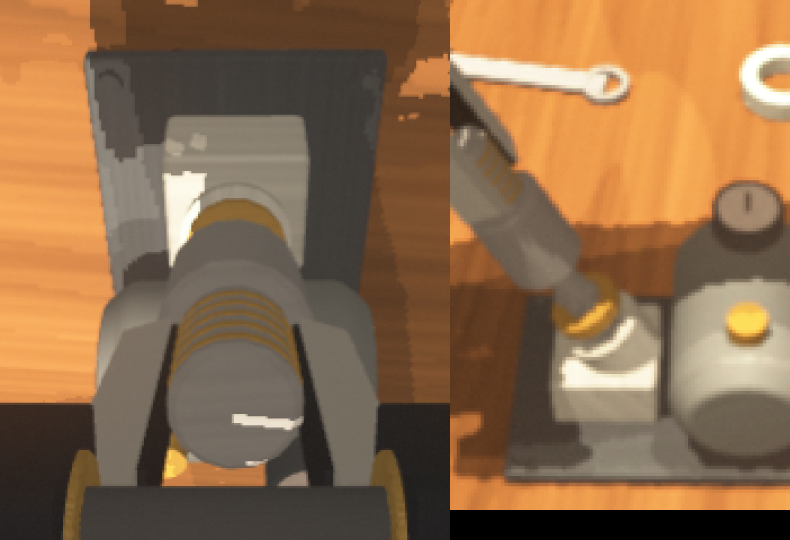

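The wrist crop shows the coupler coaxial over the nipple (the sleeve shows at 238,215), and the side crop agrees. Offset ≤1 mm. I'll correct and advance along the axis.

Emit:
carry_out(motion="0.0008 -0.0002 -0.0004 0 0 0 255;-0.0021 -0.0002 -0.0045 0 0 0 255;-0.0021 -0.0002 -0.0045 0 0 0 255;-0.0021 -0.0002 -0.0045 0 0 0 255;-0.0021 -0.0002 -0.0045 0 0 0 255;-0.0021 -0.0002 -0.0045 0 0 0 255;0 0 0 0 0 0 255;0 0 0 0 0 0 255;0 0 0 0 0 0 255")

```text
time_s: 7.72
ee_pos: [0.6753, 0.246, 0.142]
eef_rot: [3.14, 0.437, 0.089]
force: [-0.1, -0.3, -1.9]
grip_width: 0.0277
grip_force: 50.0
```

Emit:
carry_out(motion="-0.0013 -0.0001 -0.0027 0 0 0 255;-0.0013 -0.0001 -0.0027 0 0 0 255;-0.0013 -0.0001 -0.0027 0 0 0 255;-0.0013 -0.0001 -0.0027 0 0 0 255;-0.0013 -0.0001 -0.0027 0 0 0 255;0 0 0 0 0 0 255;0 0 0 0 0 0 255")

```text
time_s: 8.3
ee_pos: [0.6687, 0.2454, 0.1284]
eef_rot: [3.14, 0.437, 0.089]
force: [3.0, -0.1, 2.5]
grip_width: 0.0275
grip_force: 50.0
```

```bash
python3 - <<'E'
from h import *
o=ctrl.get_obs();print(o['ee_pos'],o['force'],o['moment'],rot(o['eef_rot'])[:,2],(o['ee_pos']-[.638,.2427,.062])@[.4208,.039,.9063])
E
```

```text
[0.66867737 0.24540236 0.1283515 ] [ 2.99277145 -0.13323797  2.51798111] [-0.02974615 -0.37204193  0.05021735] [-0.42165735 -0.03941471 -0.90589821] 0.07314879039458584
```

Emit:
carry_out(motion="-0.0008 -0.0001 -0.0018 0 0 0 255;-0.0008 -0.0001 -0.0018 0 0 0 255;-0.0008 -0.0001 -0.0018 0 0 0 255;-0.0008 -0.0001 -0.0018 0 0 0 255;0 0 0 0 0 0 255;0 0 0 0 0 0 255")

```text
time_s: 8.8
ee_pos: [0.666, 0.2451, 0.1224]
eef_rot: [3.141, 0.435, 0.089]
force: [5.4, -0.0, 10.8]
grip_width: 0.0276
grip_force: 50.0
```

```bash
cat > f.py <<'E'
from h import *
o=ctrl.get_obs();n=np.array([.4208,.039,.9063]);print(o['ee_pos'],o['force'],'axial',(o['force']-[0,0,-1.8])@n,o['moment'],(o['ee_pos']-[.638,.2427,.062])@n)
E
python3 f.py; python3 m.py
```

```text
[0.66595837 0.24510046 0.12236046] [ 5.39456638e+00 -5.07121000e-04  1.08148691e+01] axial 13.702869642079294 [ 0.01364626 -0.26538813 -0.02282084] 0.06656318210758151
8.8 [0.666  0.2451 0.1224] [3.1405 0.4348 0.0895] 0.027562380623763053 [0.2722 1.0767 0.5247 0.082  1.9676 1.7686] [ 5.3946 -0.0005 10.8149]
n_tool [0.4195 0.0387 0.9069]
barrel 1634 x 0.005584067412144879 0.02283977541774518 y -0.01983712588839024 0.019135197436183558 t 0.053659372538814316
side sleeve 10 [0.6377 0.25   0.0823] [0.6373 0.2563 0.0781] [0.0154 0.0289 0.0202]
barrel 524 x -0.017405563620247092 0.020534690921058252 y -0.022306159595686197 0.015611053210309788 t 0.059630124994629975
```

Emit:
carry_out(motion="-0.0004 0 -0.0009 0 0 0 255;-0.0004 0 -0.0009 0 0 0 255;0 0 0 0 0 0 255;0 0 0 0 0 0 255;0 0 0 0 0 0 255")

```text
time_s: 9.37
ee_pos: [0.6659, 0.2451, 0.1222]
eef_rot: [3.141, 0.432, 0.089]
force: [11.4, 1.1, 19.4]
grip_width: 0.0271
grip_force: 50.0
```

```bash
python3 f.py
```

```text
[0.66587439 0.24509846 0.12224464] [11.36811877  1.14664768 19.39890219] axial 24.040988690887293 [-0.09051897 -0.2284948   0.05082649] 0.06642279762053943
```

```bash
python3 - <<'E'
from fit import *
for cn in('wrist','side'):
    c=ctrl.camera(cn);np.savez(cn+'3.npz',**c)
o=ctrl.get_obs();report(o['ee_pos'],rot(o['eef_rot']),('wrist','side'))
c=np.load('wrist3.npz');s=np.load('side3.npz')
a=cv2.resize(c['pixels'][130:370,220:420,::-1],(450,540),interpolation=3);b=cv2.resize(s['pixels'][260:350,240:300,::-1],(340,510),interpolation=3)
im=np.zeros((540,790,3),np.uint8);im[:,:450]=a;im[:510,450:]=b;cv2.imwrite('pics/p4.png',im)
E
```

```text
wrist
 nipple  None
 sleeve  (array([0.6418, 0.2432, 0.06  ]), np.int64(91), np.float64(0.0002295709277833263), array([0.0042, 0.0045]))
 barrel  (array([0.6677, 0.2455, 0.1214]), np.int64(851), np.float64(0.00020686015196960623), array([0.002 , 0.0004]))
side
 nipple  None
 sleeve  (array([0.6406, 0.2445, 0.0606]), np.int64(51), np.float64(0.0006511153789051541), array([0.0028, 0.0058]))
 barrel  (array([0.669 , 0.2458, 0.1207]), np.int64(386), np.float64(0.0006586030976127179), array([0.0035, 0.0008]))
```

View pics/p4.png

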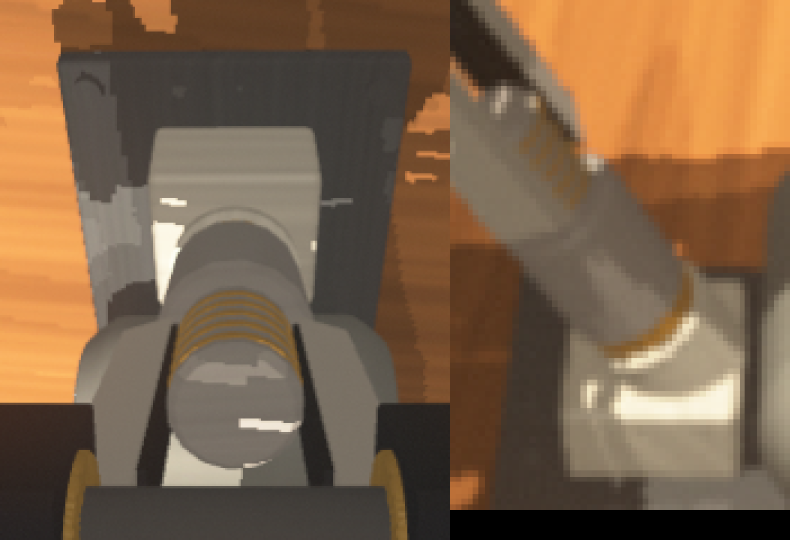

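The coupler sits square on the nipple. In the side crop only a thin brass strip remains at (660,345), so the sleeve is down on its stop and the force holds at about 24 N. I'm handing in.

```bash
python3 f.py; python3 -c "
from station import ctrl
print(ctrl.hand_in())"
```

```text
[0.66585277 0.24511851 0.12222723] [ 9.96743548  0.42872775 19.67013908] axial 23.669404281122056 [-0.10055505 -0.21664867  0.05164767] 0.06639870908409361
the job is handed in; nothing more can be done
None
```

I pressed the small steel coupler onto the nipple until the sleeve hit its stop, and handed in at about 9.5 s with it still gripped at 50 N and pushed down with about 24 N; no verdict came back.

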